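Touch-probe a marked point on an architect's massing model

ROBOT

A 6-joint arm with a two-finger parallel gripper is mounted at the origin on the work surface. World frame = base frame: x ahead of the robot, y to its left, z up, the work surface at z = 0. Lengths are in m, angles in rad, forces in N, time in s.
With the tool pointing down it reaches from about 0.275 to 0.875 m from the base axis. Payload 12.5 kg.
Tool frame: the origin (TCP) lies on the centre line of the jaws, within the pads' length; the fingertips stand r.finger_overhang ahead of it and the grasp point (between the pads) lies 3 mm ahead of it (r.finger_overhang is the distance from the TCP to the fingertips, in m); z points along the fingers, y is the direction in which the jaws open and shut (so a half turn about z gives the same grasp; the last joint's range is limited). The gripper opens to 85 mm and grips with 20 to 120 N. Pads are 22 mm wide; open, the fingers measure 114 mm over their backs; the gripper's body (76 mm by 85 mm) begins 54 mm behind the grasp point. The pads swing forward as they close: fully open they stand 13 mm farther back than shut.
Start: joints at [1.121, 0.351, 1.652, -0, 1.139, -0.085], TCP at [0.196, 0.514, 0.253] pointing down, gripper open.
Joint ranges: [-2.75, 2.75], [-0.79, 2.1], [0.01, 2.65], [-1.57, 4.71], [0.07, 3.14], [-2.87, 2.87]. Speed limits (rad/s): [2.22, 2.22, 2.79, 3.14, 3.14, 3.14].

INTERFACE

Orientations are given as a unit quaternion [x, y, z, w].
In Python, from cell import r, optics gives the robot as it stands. The module is installed in compiled form; this text tells all that it offers. Calls block until the motion is done:
- r.move_to(position, orientation): joint-space move of the TCP to a pose.
- r.move_linear(position, rot=None, vel=0.15): straight line of the TCP; rot=None keeps the orientation; vel is the mean speed in m/s.
- r.set_joints(angles): joint-space move.
- r.set_gripper(opening, squeeze=None): opening from 0.0 (shut) to 1.0 (fully open); squeeze is the grip in N (None keeps the last); returns when the fingers have stopped.
- r.sleep(seconds).
- r.inverse_kinematics(position, orientation): joint angles nearest the present ones, or None.
- optics.get_image(name): name is "side" or "top"; returns a dict with "pixels" (384x512x3 uint8, red, green, blue), "depth" (384x512 float32, m along the optical axis (not along the pixel's ray), 0 where there is no reading), "fx", "fy", "cx", "cy" (pixels), "D" ([k1, k2, p1, p2, k3] as OpenCV has them; the pictures are not rectified), "camera_from_world" (4x4, takes a point from world to camera coordinates). Camera axes: x right, y down, z forward; pixel columns grow to the right and rows downward; lengths in m; the calibration is good to about 2 mm. A picture is of the moment at which its call begins.
A pose or a line that the arm cannot do raises r.PlanningError and nothing moves.
- r.hand_in(): hands the job in, once; it reports no verdict.
Readings, each from a call of its own:
- r.current_t(): time.
- r.current_q(): joint angles.
- r.current_qvel(): joint speeds.
- r.current_effort(): joint torques, N m.
- r.current_tool_pos(): TCP position.
- r.current_ee_rot(): TCP orientation.
- r.current_contact_force(): force on the tool from outside, world axes, zero at the start.
- r.current_torque(): the same for the moment, N m.
- r.current_opening(): opening from 0.0 (shut) to 1.0 (fully open).
Only numpy, scipy, OpenCV 4.12 (cv2) and the standard library are available. Lean on these libraries where they do the work, as an engineer would, in place of code of your own. Each camera call takes 0.05 s, during which the arm holds its last target.

TASK

We are digitising the card model on the drawing desk: first turn the selector on the grey control box to the green dot, then take the orange touch probe out of its stand and put its red nose on the centre of the blue spot on the model's sloping roof, square to the roof and gently, so that the spring nose is pushed about half-way in. Finish while still holding the probe steadily there, so the reading can be taken; leave the tumbler, eraser, tape roll and card form where they are.

Things in the scene. Friction and masses are not known exactly. Their poses are not given: they have to be found in the camera images.
- box: Fixed grey control box, 130 (x) x 110 (y) x 45 mm high; origin at the centre of its underside. The selector's axis is vertical through the centre of its top. Four 10 mm dots lie on top, 44 mm from the axis, at joint values: dark 0 (towards box -x), orange 0.7, green 1.4 (nearly box +y), red 2.1. A dark display strip lies along the +x edge.
- selector (a joint): Selector knob, rad: 0 when its white pointer line points to the box's -x; grows CLOCKWISE seen from above, up to a stop at 2.1. It starts between 0 and 0.5; the green dot is 1.4. It has no clicks: friction (about 0.05 N m) keeps it where it is left.
- selector_grip (a point): Point on the selector's axis at the height to grip, 82 mm above the desk. The black knob has an upright bar grip 42 mm long, 14 mm thick, 32 mm tall, top at 89 mm above the desk, which stands on a 44 mm disc. At joint 0 the bar lies along the box's x; the axes of this point turn with the knob: its x always lies along the bar, and the white pointer line is on its -x half.
- stand: Fixed grey probe stand, 85 x 85 x 50 mm high; origin at the centre of its underside. A round hole 26 mm wide and 48 mm deep opens in the middle of its top; the probe stands in it, nose down.
- probe_grip (a point): Middle of the orange probe's grip, 100 mm from the free nose's tip along the axis; z points away from the nose (up, in the stand). The grip is a square bar 28 x 28 mm (faces across x and y), from 49 mm below this point to 22 mm above it. In the stand this point is 104 mm above the desk; the probe must rise straight up 50 mm to come clear.
- probe_tip (a point): The very tip of the probe's red ball nose (10 mm ball on an 8 mm steel pin, standing 16 mm out of the barrel when free). It moves with the spring nose.
- nose (a joint): How far the spring nose is pushed into the probe, m: 0 free, 0.010 fully in (hard stop). The spring pushes back with 0.7 N at first touch, 2.5 N at 0.005 and 4.2 N at 0.010.
- probe: The whole probe, about 0.17 kg; origin at the tip of the free nose, z along the probe away from it. From the tip up: nose 16 mm, barrel 18 mm wide and 30 mm long, black collar 36 x 36 x 5 mm which rests on the stand, then the orange grip to 122 mm.
- model: Fixed card massing model on a white 190 x 180 x 6 mm base; origin at the centre of its underside. Its flat grey-brown roof, 160 mm in plan both ways, slopes 25 degrees: lowest (48 mm) at the model's -x edge, 85 mm at the middle, highest (122 mm) at the +x edge. Nothing stands on the roof.
- blue_spot: Blue spot, 22 mm across with a tiny white centre, flat on the roof half-way up the slope (85 mm above the desk); the target. Origin at its centre on the roof; z is the roof's outward normal, x points up the slope, y level across it.
- yellow_spot: Yellow spot of the same size on the same roof, at the same height; not the target. The two spots may be on either side.
- tumbler: Glass tumbler of pencils, 68 mm across, 165 mm tall with the pencils; origin at the centre of its underside. Leave alone.
- eraser: White eraser, 30 x 55 x 14 mm; origin at the centre of its underside. Leave alone.
- tape: Cream roll of tape lying flat, 84 mm across, 20 mm high; origin at the centre of its underside. Leave alone.
- form: White card form standing on a brown block 90 x 70 x 30 mm, 145 mm tall in all; origin at the centre of its underside. Leave alone.
Mind the look-alikes: they are no part of the job. What is shaped like the box but pink or purple is not meant.

How it is judged:
By the outcome, as a careful person would: the job done as asked, in the order asked, and still so for the second after the job is handed in, while the arm keeps its last pose, push and grip.
It also fails if it takes over 48 s, if anything falls off the work surface, if the arm or the gripper's body presses on something with over 40 N, if the wrist force passes 120 N, or if a joint passes its speed limit or range.

## Working session

There is one attempt and no reset: what is moved stays moved. The work goes in short steps, each a Python script; the robot and the scene stay as the last script left them, time stands still between calls to the robot, and variables do not carry over. Pictures are saved under pics/ and viewed, and the job is handed in when it is done.

```bash
mkdir -p pics; cat > h.py <<'E'
import numpy as np, cv2
from cell import r, optics
from scipy.spatial.transform import Rotation as R
def snap(name,fn):
    im=optics.get_image(name); cv2.imwrite('pics/'+fn+'.png',im['pixels'][:,:,::-1]); np.savez('pics/'+fn+'.npz',**im); return im
def K(im): return np.array([[im['fx'],0,im['cx']],[0,im['fy'],im['cy']],[0,0,1.]])
def world(im):
    "HxWx3 world map from depth"
    h,w=im['depth'].shape
    uv=np.stack(np.meshgrid(np.arange(w),np.arange(h)),-1).reshape(-1,1,2).astype(np.float64)
    n=cv2.undistortPoints(uv,K(im),np.array(im['D'],float)).reshape(-1,2)
    d=im['depth'].reshape(-1)
    P=np.c_[n*d[:,None],d]
    T=np.linalg.inv(np.array(im['camera_from_world']))
    return (P@T[:3,:3].T+T[:3,3]).reshape(h,w,3)
def onplane(im,uv,z):
    n=cv2.undistortPoints(np.array(uv,float).reshape(-1,1,2),K(im),np.array(im['D'],float)).reshape(-1,2)
    T=np.linalg.inv(np.array(im['camera_from_world']))
    d=np.c_[n,np.ones(len(n))]@T[:3,:3].T; o=T[:3,3]
    return o+d*((z-o[2])/d[:,2])[:,None]
def proj(im,P):
    T=np.array(im['camera_from_world']); 
    return cv2.projectPoints(np.array(P,float).reshape(-1,1,3),cv2.Rodrigues(T[:3,:3])[0],T[:3,3],K(im),np.array(im['D'],float))[0].reshape(-1,2)
E
python3 - <<'E'
from h import *
for n in('top','side'):
    im=snap(n,n+'0'); T=np.linalg.inv(im['camera_from_world']); print(n,T.round(3).tolist(),im['fx'],im['D'])
    cv2.imwrite(f'pics/{n}0b.png',cv2.resize(im['pixels'][:,:,::-1],(800,600),interpolation=cv2.INTER_CUBIC))
print(r.current_t(),r.finger_overhang,r.current_ee_rot(),r.current_opening())
E
```

```text
top [[-0.007, -0.992, 0.127, 0.311], [-1.0, 0.006, -0.012, -0.042], [0.011, -0.127, -0.992, 1.287], [0.0, 0.0, 0.0, 1.0]] 435.1126026510612 [-0.00587267  0.          0.          0.          0.        ]
side [[0.98, -0.129, 0.151, 0.297], [-0.198, -0.675, 0.71, -0.914], [0.01, -0.726, -0.687, 0.941], [0.0, 0.0, 0.0, 1.0]] 443.5906819829092 [0.02646374 0.         0.         0.         0.        ]
0.1 0.022 [ 1.81401083e-01  9.83409059e-01 -5.04211259e-04 -1.27055999e-04] 0.9980691238640471
```

View pics/top0b.png

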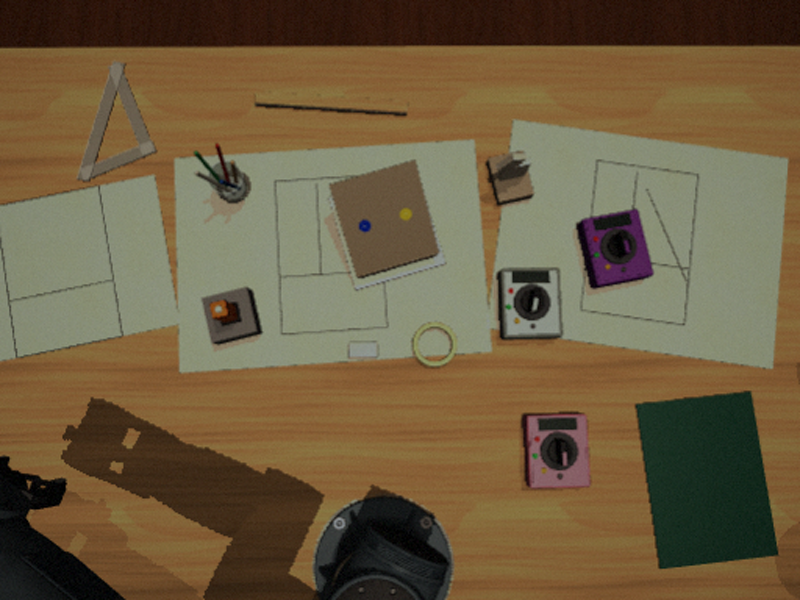

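View pics/side0b.png

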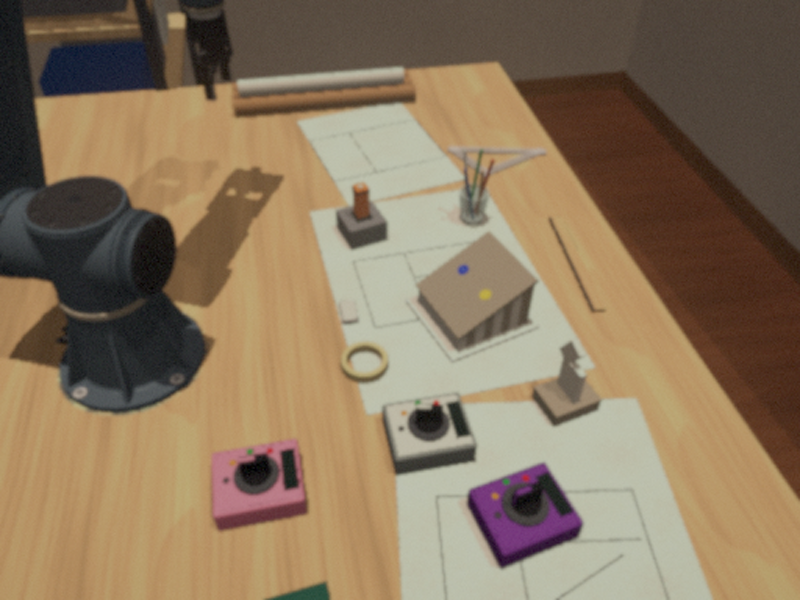

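The top view (800x600) shows the grey box at about (530,303), with the purple and pink look-alikes at (615,247) and (557,451). The stand and probe are at (230,315), the model at (385,220), the blue spot at (364,226) and the yellow spot at (405,214). The tape is at (435,344), the form at (510,180) and the tumbler at (232,183). Next I'll measure these.

```bash
python3 - <<'E'
import numpy as np
from h import *
for n in('top','side'):
    im=dict(np.load(f'pics/{n}0.npz')); W=world(im); hsv=cv2.cvtColor(im['pixels'],cv2.COLOR_RGB2HSV); px=im['pixels']
    s=512/800
    def reg(name,c,hw,zlo,zhi,mask=None):
        c=np.array(c)*s; m=np.zeros(px.shape[:2],bool); y0,x0=int(c[1]-hw),int(c[0]-hw); m[max(0,y0):int(c[1]+hw),max(0,x0):int(c[0]+hw)]=1
        m&=(W[...,2]>zlo)&(W[...,2]<zhi)&(im['depth']>0)
        if mask is not None: m&=mask
        P=W[m]
        if len(P)<4: print(n,name,'few',len(P)); return
        rc=cv2.minAreaRect((P[:,:2]*1000).astype(np.float32))
        print(n,name,len(P),'mean',P.mean(0).round(4),'rect mm',np.round(rc[0],1),np.round(rc[1],1),round(rc[2],1),'z',np.percentile(P[:,2],[5,50,95]).round(4))
    H,S,V=[hsv[...,i].astype(int) for i in range(3)]
    blue=(H>105)&(H<130)&(S>150); yel=(H>20)&(H<32)&(S>140)
    org=(H<14)&(S>150)
    C=dict(top=dict(box=(530,303),stand=(230,315),probe=(225,310),model=(385,220),blue=(364,226),yel=(405,214)),
           side=dict(box=(428,430),stand=(362,225),probe=(362,200),model=(478,290),blue=(463,270),yel=(485,295)))[n]
    reg('boxtop',C['box'],28,.040,.050); reg('bar',C['box'],22,.078,.098); reg('disc',C['box'],22,.05,.066)
    reg('standtop',C['stand'],25,.044,.055); reg('probetop',C['probe'],22,.115,.14); reg('probeorg',C['probe'],22,.06,.14,org)
    reg('model',C['model'],50,.044,.13); reg('base',C['model'],50,.003,.01)
    reg('blue',C['blue'],9,.05,.11,blue); reg('yel',C['yel'],9,.05,.11,yel)
    for k,(a,b,w) in dict(box=(*C['box'],42),probe=(*C['stand'],36)).items():
        a,b=int(a*s),int(b*s); crop=px[b-w:b+w,a-w:a+w,::-1]
        cv2.imwrite(f'pics/{n}_{k}.png',cv2.resize(crop,(400,400),interpolation=cv2.INTER_CUBIC)); 
A=[cv2.imread(f'pics/{n}_{k}.png') for n in('top','side') for k in('box','probe')]
cv2.imwrite('pics/crops.png',cv2.resize(np.vstack([np.hstack(A[:2]),np.hstack(A[2:])]),(600,600)))
E
```

```text
top boxtop 1255 mean [ 0.4761 -0.2782  0.0457] rect mm [ 477.7 -278.4] [109.8 129.4] 90.0 z [0.0419 0.0457 0.0493]
top bar 81 mean [ 0.4765 -0.2776  0.0889] rect mm [ 477.3 -278.2] [14.  41.3] 76.8 z [0.0828 0.0891 0.0937]
top disc 310 mean [ 0.4753 -0.2758  0.0543] rect mm [ 475.  -277.4] [119.   99.5] 0.1 z [0.0502 0.0527 0.0618]
top standtop 668 mean [0.456  0.2736 0.0499] rect mm [457.9 276.6] [85.6 86.7] 13.8 z [0.0462 0.0497 0.0537]
top probetop 119 mean [0.4574 0.2741 0.1252] rect mm [458.2 275.2] [28.7 28.1] 13.4 z [0.1194 0.1256 0.1292]
top probeorg 121 mean [0.4551 0.2687 0.1048] rect mm [457.5 274.8] [27.3 28.1] 12.5 z [0.0671 0.1106 0.128 ]
top model 3493 mean [ 0.627  -0.0095  0.0863] rect mm [626.5 -10.3] [164.3 160.5] 16.3 z [0.052  0.0868 0.1193]
top base 1703 mean [ 0.6313 -0.007   0.005 ] rect mm [649.4  -4.9] [303.2 307.8] 89.9 z [0.0031 0.0045 0.0083]
top blue 38 mean [0.6127 0.0283 0.0856] rect mm [613.3  28.3] [17.2 16.7] 86.9 z [0.0811 0.0855 0.0903]
top yel 53 mean [ 0.6341 -0.0464  0.0853] rect mm [634.7 -46.8] [19.9 20. ] 89.8 z [0.079  0.0851 0.0906]
side b
[... 302 characters left out ...]
65.8 z [0.0502 0.0532 0.0637]
side standtop 324 mean [0.4547 0.2676 0.0497] rect mm [457.6 276.9] [88.5 90.7] 13.5 z [0.046  0.0497 0.0535]
side probetop 63 mean [0.4572 0.2738 0.1235] rect mm [457.7 275.8] [32.  31.9] 8.0 z [0.1167 0.1242 0.1275]
side probeorg 64 mean [0.4553 0.2646 0.0965] rect mm [453.5 263.5] [18.8 22.5] 69.8 z [0.0677 0.096  0.1257]
side model 3030 mean [ 0.6301 -0.0179  0.083 ] rect mm [621.7  72.3] [193.5 356.8] 2.4 z [0.0503 0.0822 0.1181]
side base 1231 mean [0.6309 0.0234 0.0051] rect mm [677.   81.7] [468.1 346.5] 78.8 z [0.0031 0.0047 0.0088]
side blue few 0
side yel 26 mean [ 0.6345 -0.0444  0.0857] rect mm [634.4 -44.5] [15.2 15.2] 59.2 z [0.0821 0.0858 0.0895]
```

View pics/crops.png

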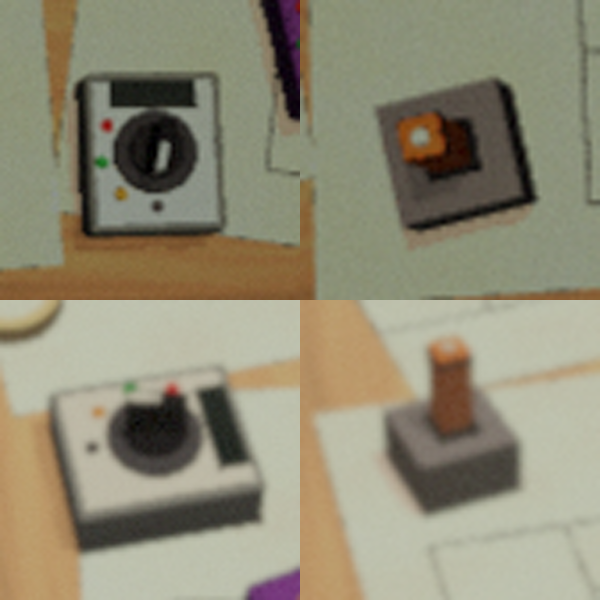

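```bash
python3 - <<'E'
import numpy as np
from h import *
s=512/800
for n in('top','side'):
    im=dict(np.load(f'pics/{n}0.npz')); W=world(im); px=im['pixels'].astype(int)
    poly=dict(top=[(340,190),(410,170),(430,255),(360,270)],side=[(430,290),(490,245),(525,285),(465,330)])[n]
    m=np.zeros(px.shape[:2],np.uint8); cv2.fillPoly(m,[(np.array(poly)*s).astype(int)],1)
    P=W[(m>0)&(im['depth']>0)]; c=P.mean(0)
    for _ in range(3):
        c=P.mean(0); nn=np.linalg.svd(P-c)[2][2]; nn*=np.sign(nn[2]); d=(P-c)@nn; P=P[abs(d)<2.5*d.std()]
    print(n,'normal',nn.round(4),'slope',np.degrees(np.arccos(nn[2])).round(2),'upslope yaw',np.degrees(np.arctan2(-nn[1],-nn[0])).round(2),'rms',d.std(),len(P))
    # blue / yellow saliency
    R_,G,B=[px[...,i] for i in range(3)]
    Tinv=np.linalg.inv(im['camera_from_world'])
    for nm,sal,cc in(('blue',B-(R_+G)/2,dict(top=(364,226),side=(463,270))[n]),('yel',(R_+G)/2-B,dict(top=(405,214),side=(486,295))[n])):
        x,y=(np.array(cc)*s).astype(int); w=9
        q=sal[y-w:y+w+1,x-w:x+w+1].astype(float); q=q-np.median(q); q[q<0.3*q.max()]=0
        yy,xx=np.mgrid[y-w:y+w+1,x-w:x+w+1]; uv=[(q*xx).sum()/q.sum(),(q*yy).sum()/q.sum()]
        p=onplane(im,uv,.085)[0]
        o=Tinv[:3,3]; dd=p-o; pp=o+dd*((c-o)@nn)/(dd@nn)
        print(nm,np.round(uv,2),'z=.085:',p.round(4),'plane',pp.round(4))
    for nm,cc,hw,zlo,zhi in(('box',dict(top=(530,303),side=(428,430))[n],30,.035,.055),('stand',dict(top=(230,315),side=(362,225))[n],25,.044,.055)):
        pass
E
```

```text
top normal [-0.4071 -0.1189  0.9056] slope 25.09 upslope yaw 16.27 rms 0.0023421983188881266 2580
blue [233.15 144.16] z=.085: [0.6128 0.0278 0.085 ] plane [0.6128 0.0278 0.085 ]
yel [259.35 136.58] z=.085: [ 0.6345 -0.0463  0.085 ] plane [ 0.6345 -0.0463  0.085 ]
side normal [-0.4079 -0.1179  0.9054] slope 25.13 upslope yaw 16.12 rms 0.0018023999007778899 1668
blue [295.98 172.06] z=.085: [0.6129 0.0308 0.085 ] plane [0.6129 0.0308 0.085 ]
yel [310.22 188.07] z=.085: [ 0.6345 -0.0438  0.085 ] plane [ 0.6345 -0.0438  0.085 ]
```

```bash
cat >> h.py <<'E'
def down(a): return (R.from_euler('z',a)*R.from_euler('x',np.pi)).as_quat()
def st(tag=''):
    print(tag,'t',round(r.current_t(),2),'tcp',np.round(r.current_tool_pos(),4),'q',np.round(r.current_q(),3),'F',np.round(r.current_contact_force(),2),'M',np.round(r.current_torque(),3),'op',round(r.current_opening(),3))
E
python3 - <<'E'
from h import *
phi=np.radians(-12.6)
for a in(phi,phi+np.pi):
    for b in (0,-1.18): print(round(a+b,2),np.round(r.inverse_kinematics([.477,-.278,.087],down(a+b)),3))
# later needs
n=R.from_euler('z',np.radians(16.2)).apply([-np.sin(np.radians(25)),0,np.cos(np.radians(25))])
for k in range(4):
    a=np.radians(13.5)+k*np.pi/2
    q1=r.inverse_kinematics([.4578,.2765,.107],down(a))
    print('probe',k,None if q1 is None else np.round(q1,2))
    tilt=R.from_rotvec(np.cross([0,0,1],n)/np.linalg.norm(np.cross([0,0,1],n))*np.radians(25))
    q2=r.inverse_kinematics(np.array([.6128,.029,.085])+n*.098,(tilt*R.from_quat(down(a))).as_quat()); print(None if q2 is None else np.round(q2,2))
a=phi
ks=[phi,phi+np.pi]
best=min(ks,key=lambda a:max(abs(r.inverse_kinematics([.477,-.278,.087],down(a+b))[5]) for b in(0,-1.18)))
r.move_to([.477,-.278,.20],down(best)); st('above')
E
```

```text
-0.22 [-0.612  0.58   1.769 -0.     0.792  1.179]
-1.4 [-0.612  0.58   1.769 -0.     0.792  2.359]
2.92 [-0.612  0.58   1.769  0.     0.792 -1.963]
1.74 [-0.612  0.58   1.769  0.     0.792 -0.783]
probe 0 [ 0.46  0.52  1.81 -0.    0.81  1.79]
[-0.12  0.36  1.94  0.38  0.47  0.91]
probe 1 [ 0.46  0.52  1.81 -0.    0.81  0.22]
[-0.12  0.36  1.94  0.38  0.47 -0.66]
probe 2 [ 0.46  0.52  1.81  0.    0.81 -1.35]
[-0.12  0.36  1.94  0.38  0.47 -2.23]
probe 3 None
[-0.12  0.36  1.94  0.38  0.47  2.48]
above t 3.06 tcp [ 0.4773 -0.2775  0.2001] q [-0.611  0.416  1.7    0.     1.026 -1.963] F [ 0.91 -0.59  0.12] M [-0.035 -0.06  -0.015] op 1.005
```

```bash
python3 - <<'E'
from h import *
r.set_gripper(0.5); 
r.move_linear([.4768,-.278,.087],vel=.12); st('down')
r.set_gripper(0.0,squeeze=40); st('gripped')
im=snap('side','side1'); cv2.imwrite('pics/side1c.png',cv2.resize(im['pixels'][200:360,180:380,::-1],(800,640)[:2] if 0 else (750,600),interpolation=cv2.INTER_CUBIC))
E
```

```text
down t 4.64 tcp [ 0.4772 -0.2782  0.0877] q [-0.612  0.579  1.769  0.     0.792 -1.963] F [-0.02 -0.64  0.75] M [-0.015  0.012  0.015] op 0.498
gripped t 5.01 tcp [ 0.4772 -0.2774  0.0878] q [-6.110e-01  5.780e-01  1.770e+00  1.000e-03  7.930e-01 -1.963e+00] F [1.07 6.84 6.95] M [ 1.015 -0.121 -0.044] op 0.155
```

View pics/side1c.png

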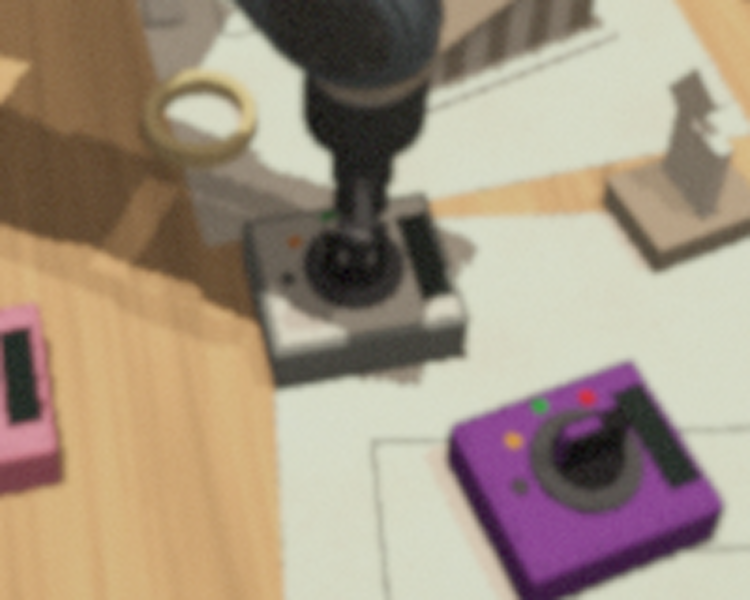

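The bar is gripped (opening is about 13 mm) and the forces are small. Now I'll turn it clockwise by 1.175 rad.

```bash
python3 - <<'E'
from h import *
q=np.array(r.inverse_kinematics([.4770,-.2778,.0872],down(np.radians(180-12.6))))
for f in (0.5,1.0):
    q2=q.copy(); q2[5]+=1.175*f; r.set_joints(q2); st('turn')
    print(R.from_quat(r.current_ee_rot()).as_matrix()[:,0].round(3))
r.set_gripper(0.5); st('rel')
r.move_linear([.477,-.278,.21],vel=.2)
q=np.array(r.inverse_kinematics([.4578,.2765,.21],down(np.radians(13.5+90))));print(q.round(2))
r.move_to([.4578,.2765,.21],down(np.radians(13.5+90))); st('at probe')
for n in('top','side'): snap(n,n+'2')
im=dict(np.load('pics/top2.npz')); 
a=cv2.resize(im['pixels'][170:220,315:365,::-1],(500,500),interpolation=cv2.INTER_CUBIC)
W=world(im); m=np.zeros(W.shape[:2],bool); m[170:220,315:365]=1
for zl,zh in((.08,.098),(.04,.05)):
    P=W[m&(W[...,2]>zl)&(W[...,2]<zh)]; print(len(P),cv2.minAreaRect((P[:,:2]*1000).astype(np.float32)))
im=dict(np.load('pics/side2.npz'));W=world(im); m=np.zeros(W.shape[:2],bool); m[230:310,230:310]=1
for zl,zh in((.08,.098),(.04,.05)):
    P=W[m&(W[...,2]>zl)&(W[...,2]<zh)]; print(len(P),cv2.minAreaRect((P[:,:2]*1000).astype(np.float32)))
cv2.imwrite('pics/t2.png',a)
E
```

```text
turn t 5.67 tcp [ 0.477  -0.2778  0.0878] q [-0.612  0.578  1.769  0.     0.794 -1.377] F [-2.21  2.33  5.56] M [ 0.257  0.488 -0.082] op 0.153
[-0.693  0.721 -0.   ]
turn t 6.29 tcp [ 0.4765 -0.2779  0.0878] q [-6.12e-01  5.78e-01  1.77e+00 -1.00e-03  7.94e-01 -7.90e-01] F [-5.18  0.9   7.96] M [ 0.081  1.115 -0.093] op 0.151
[-0.177  0.984  0.   ]
rel t 6.68 tcp [ 0.4771 -0.2778  0.0872] q [-0.612  0.58   1.77   0.     0.792 -0.788] F [-0.71 -0.37  0.08] M [ 0.    -0.023  0.005] op 0.497
[ 0.46  0.37  1.74 -0.    1.03  0.22]
at probe t 9.45 tcp [0.4582 0.2759 0.21  ] q [ 0.455  0.374  1.736 -0.     1.032  0.22 ] F [ 0.51 -0.1   1.05] M [-0.012  0.081  0.035] op 0.5
78 ((477.3354797363281, -277.4617004394531), (14.154702186584473, 41.75834655761719), 9.782757759094238)
1262 ((477.791015625, -278.6446228027344), (110.69525909423828, 129.00473022460938), 89.75611114501953)
100 ((476.2042541503906, -276.0482482910156), (14.119436264038086, 46.1412353515625), 9.162001609802246)
1458 ((476.4219055175781, -277.2091064453125), (129.69683837890625, 111.69633483886719), 0.5703527331352234)
```

View pics/t2.png

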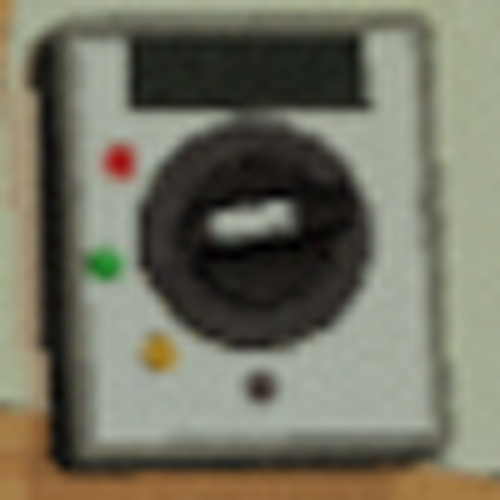

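The knob reads about 1.40 rad: the bar lies at 99.8° in the world frame. In the crop the pointer line at (250,217) aims left at the green dot (105,264). Next is the probe.

```bash
python3 - <<'E'
from h import *
o=down(np.radians(103.5))
r.set_gripper(0.65)
r.move_linear([.4578,.2762,.1072],vel=.12); st('down')
r.set_gripper(0.0,squeeze=40); st('grip')
p=r.current_tool_pos()
r.sleep(.2); st('grip2')
r.move_linear([.4578,.2762,.185],vel=.12); st('up')
for n in('top','side'): snap(n,n+'3')
im=dict(np.load('pics/side3.npz')); print(proj(im,[r.current_tool_pos()]))
cv2.imwrite('pics/s3.png',cv2.resize(im['pixels'][60:180,160:320,::-1],(800,600),interpolation=cv2.INTER_CUBIC))
E
```

```text
down t 10.84 tcp [0.4582 0.2764 0.1078] q [ 0.456  0.522  1.807 -0.     0.812  0.22 ] F [-0.25  0.13  0.68] M [-0.005 -0.04   0.015] op 0.651
grip t 11.19 tcp [0.458  0.2764 0.1079] q [0.456 0.521 1.807 0.    0.812 0.22 ] F [-2.   -1.35  7.04] M [-0.087  0.225 -0.033] op 0.325
grip2 t 11.39 tcp [0.4581 0.2764 0.1079] q [0.456 0.521 1.807 0.    0.812 0.22 ] F [-1.6  -1.42  6.02] M [-0.141  0.244 -0.026] op 0.326
up t 12.19 tcp [0.4574 0.276  0.1843] q [ 0.456  0.407  1.759 -0.     0.977  0.22 ] F [-0.43  0.48 -2.32] M [-0.    -0.039  0.003] op 0.323
[[229.84078244 103.68551868]]
```

View pics/s3.png

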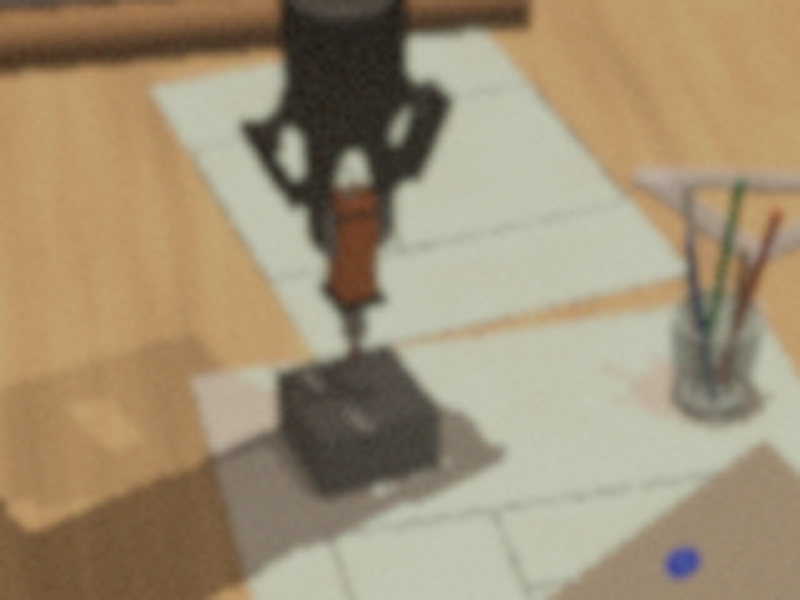

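```bash
cat >> h.py <<'E'
yaw=np.radians(16.2); sl=np.radians(25)
n=R.from_euler('z',yaw).apply([-np.sin(sl),0,np.cos(sl)])
ax=np.cross([0,0,1],n); ax/=np.linalg.norm(ax)
ORI=(R.from_rotvec(ax*sl)*R.from_quat(down(np.radians(103.5)))).as_quat()
L=.1039
E
python3 - <<'E'
from h import *
S=np.array([.6128,.0285,.085])
r.move_linear([.4578,.2762,.25],vel=.2)
r.move_to(S+n*(L+.05),ORI); st('pre')
r.move_linear(S+n*(L+.015),vel=.08); st('pre2')
r.sleep(.3)
M=R.from_quat(r.current_ee_rot()).as_matrix(); print('axis err deg',np.degrees(np.arccos(-M[:,2]@n)))
F=[];
for _ in range(10): F.append(r.current_contact_force()); r.sleep(.02)
print('Fmean',np.mean(F,0),np.std(F,0))
for k in('top','side'):
    im=snap(k,k+'4'); u=proj(im,[S,S+n*.02]).round(1); print(k,u.tolist())
    x,y=u[0].astype(int); c=cv2.resize(im['pixels'][y-40:y+30,x-40:x+40,::-1],(640,560),interpolation=cv2.INTER_CUBIC); cv2.imwrite(f'pics/{k}4c.png',c); print('origin',x-40,y-40)
E
```

```text
pre t 13.86 tcp [0.5502 0.0111 0.224 ] q [-0.142  0.243  1.948  0.327  0.576 -0.62 ] F [-0.12  0.07 -2.95] M [-0.129  0.355 -0.023] op 0.327
pre2 t 14.44 tcp [0.5646 0.0147 0.1926] q [-0.13   0.316  1.942  0.356  0.508 -0.645] F [-0.73  0.42 -2.19] M [-0.065  0.307  0.03 ] op 0.327
axis err deg 0.036608731531769065
Fmean [-0.10137857 -0.15300502 -1.6447501 ] [0.57322484 0.69624236 0.40712675]
top [[232.9, 144.2], [233.4, 145.4]]
origin 192 104
side [[296.2, 172.6], [294.1, 168.7]]
origin 256 132
```

View pics/top4c.png

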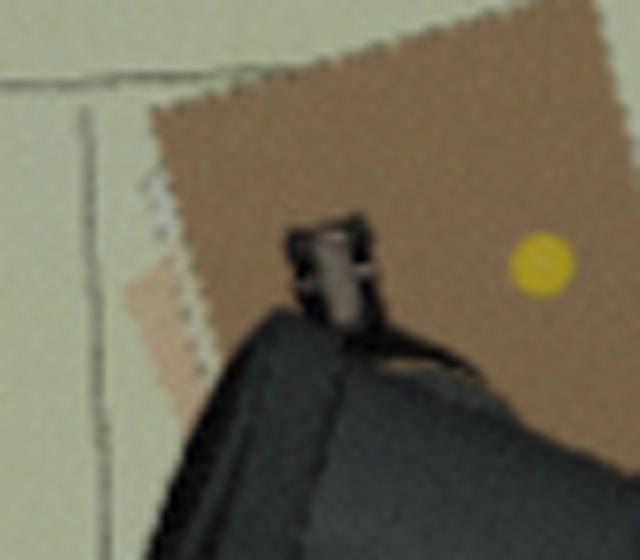

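View pics/side4c.png

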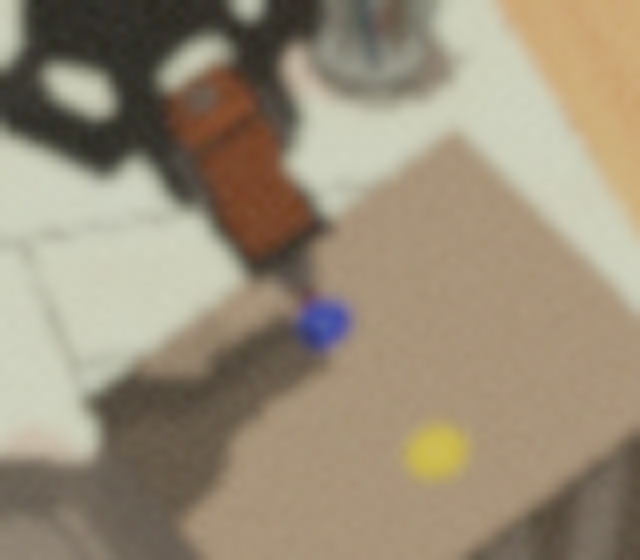

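The top view shows only the gripper from behind. In the side view the red nose is at crop (310,298) and the blue spot at (324,323), about as predicted. I'll measure the ball's centroid in the side image.

```bash
python3 - <<'E'
from h import *
im=snap('side','side5'); p=np.array(r.current_tool_pos()); M=R.from_quat(r.current_ee_rot()).as_matrix()
print(p.round(4), 'tip pred',(p+M[:,2]*L).round(4))
ball=p+M[:,2]*(L-.005); u=proj(im,[ball,p+M[:,2]*(L-.05),p])
print('ball pred',u.round(2).tolist())
px=im['pixels'].astype(int)
print('R-G');print((px[162:178,288:302,0]-px[162:178,288:302,1]))
print('B-R');print((px[162:178,288:302,2]-px[162:178,288:302,0]))
cv2.imwrite('pics/s5.png',cv2.resize(im['pixels'][140:190,265:315,::-1],(600,600),interpolation=cv2.INTER_NEAREST))
E
```

```text
[0.5646 0.0145 0.1928] tip pred [0.6067 0.0267 0.0987]
ball pred [[294.13, 168.7], [289.34, 159.71], [283.25, 148.26]]
R-G
[[ 44  39  35  29  15   9  13  17  18  19  20  20  21  20]
 [ 36  25  21  12   6   8  14  16  20  19  20  21  21  21]
 [ 17  14   8   6   4   8  13  17  19  20  20  20  21  19]
 [  9  10   7   8   8   9  10  13  19  20  20  20  20  20]
 [ 12  14  12   9   6  11  13  17  21  21  21  20  20  20]
 [ 16  16  16  14  11  10  18  20  21  19  19  18  20  19]
 [ 19  20  18  15  16  18  24  25  19  16  19  20  19  20]
 [ 20  20  20  21  22  23  25  21  14  10  12  15  19  18]
 [ 20  21  20  18  19  18  14   5   2   1   4  10  17  19]
 [ 20  18  15  15  14   9  -1 -10 -11 -13  -7   7  15  19]
 [ 17  15  15  13  10   5  -5 -12 -12 -13  -8   8  16  19]
 [ 12  12  12  11   7   2  -4  -7 -10  -7   2  10  17  19]
 [ 10   9  11   9   9   4  -1  -5  -4   4  11  15  18  19]
 [ 10  11  10  11  11  10   4   5   7  12  16  17  19  20]
 [ 13  10  10  12  11  13  11  11  15  16  19  20  20  19]
 [ 10  11  12  11  12  11  13  12  16  18  19  18  19  20]]
B-R
[[-67 -61 -53 -42 -25 -19 -2
[... 216 characters left out ...]
8 -23 -18 -17 -20 -25 -35 -43 -45 -45 -45 -45 -45]
 [-37 -38 -33 -26 -22 -20 -29 -37 -41 -41 -42 -41 -44 -45]
 [-43 -42 -41 -34 -30 -25 -27 -29 -29 -28 -32 -40 -42 -46]
 [-44 -45 -44 -43 -40 -26  -2  10  13  10   0 -19 -38 -43]
 [-46 -44 -42 -41 -33  -7  35  63  64  60  47  10 -27 -43]
 [-43 -40 -37 -32 -18  18  63  87  89  94  80  34 -17 -41]
 [-41 -36 -31 -24  -6  33  70  85  85  93  83  35 -17 -40]
 [-31 -29 -23 -21  -3  30  59  74  86  85  59  16 -25 -42]
 [-24 -24 -24 -24 -14   9  37  60  71  50  18 -14 -36 -44]
 [-24 -24 -24 -24 -20 -12  10  25  27   6 -18 -35 -43 -45]
 [-27 -23 -27 -26 -25 -26 -17 -12 -14 -26 -38 -45 -45 -45]
 [-25 -27 -28 -27 -28 -28 -28 -29 -34 -40 -44 -44 -45 -46]]
```

View pics/s5.png

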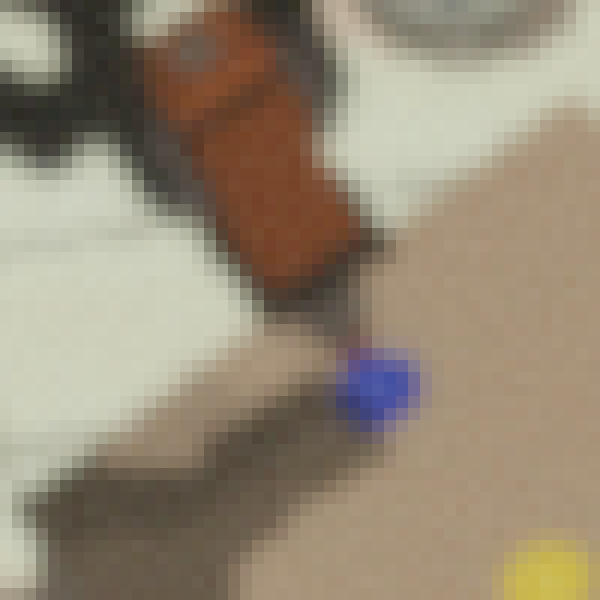

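```bash
python3 - <<'E'
from h import *
S=np.array([.6128,.0285,.085]); yd=R.from_euler('z',yaw).apply([0,1,0]); xd=np.cross(yd,n)
r.move_linear(S+n*(L+.02)-.036*yd+xd*.01,vel=.12); r.sleep(.3)
acc=[]
for i in range(4):
    im=snap('side','side6'); acc.append(im['pixels'].astype(float))
px=np.mean(acc,0)
p=np.mean([r.current_tool_pos() for _ in range(5)],0); M=R.from_quat(r.current_ee_rot()).as_matrix()
print(p.round(4),(S+n*(L+.02)-.036*yd+xd*.01).round(4))
u=proj(im,[p+M[:,2]*(L-.005)])[0]; print('ball pred',u.round(2))
x,y=u.round().astype(int); 
D=px[...,0]-px[...,1]; D2=px[...,0]-(px[...,1]+px[...,2])/2
print(x-6,y-7); print(D[y-7:y+8,x-6:x+8].astype(int)); print(px[y-7:y+8,x-6:x+8].mean(-1).astype(int))
cv2.imwrite('pics/s6.png',cv2.resize(im['pixels'][y-30:y+20,x-25:x+25,::-1],(600,600),interpolation=cv2.INTER_CUBIC))
np.save('pics/acc6.npy',px); st()
E
```

```text
[ 0.5812 -0.018   0.2015] [ 0.5813 -0.0182  0.2015]
ball pred [302.92 172.96]
297 166
[[ 46  44  38  28  17  11  12  15  17  18  19  18  20  19]
 [ 39  31  24  14   8   9  13  16  19  19  19  20  20  20]
 [ 24  16   9   7   8  10  14  17  18  19  20  20  19  20]
 [  9   6   6   7   8   9  12  16  18  19  20  19  20  21]
 [  1   2   5   7   8  10  14  18  19  20  20  20  19  20]
 [ -6  -2   4   8  10  12  18  22  21  20  20  21  19  20]
 [-10  -4   3  11  14  18  25  25  22  20  20  20  20  19]
 [ -8   0   9  17  21  25  28  27  22  20  20  19  20  21]
 [  3   9  15  18  21  24  26  24  21  20  20  21  20  19]
 [ 12  15  17  18  19  21  21  21  21  19  20  20  20  19]
 [ 16  16  16  15  18  19  20  20  20  19  20  19  20  19]
 [ 17  15  15  14  16  18  19  20  20  20  19  19  20  20]
 [ 14  13  12  13  14  15  18  19  19  20  20  19  20  19]
 [ 11  11  11  12  12  14  17  19  20  20  20  19  19  20]
 [ 11  10  11  11  12  13  15  17  18  20  19  20  19  20]]
[[ 75  74  69  62  58  60  78 104 124 137 144 147 146 147]
 [ 69  64  60  57  57  69  96 124 138 144 145 146 147 148]
 [ 61  57 
[... 198 characters left out ...]
23 139 146 147 147 148 147]
 [103 100 103 102  97  91 100 121 139 147 147 147 147 147]
 [107 111 121 122 114  99 103 123 138 147 146 147 147 147]
 [118 126 132 135 130 121 122 132 142 146 148 146 148 147]
 [132 133 131 131 133 135 140 143 145 148 147 147 147 147]
 [134 127 117 115 124 137 144 145 146 147 147 147 147 147]
 [124 110  99  99 110 126 136 144 146 147 148 146 147 148]
 [101  91  86  90  96 107 123 138 145 146 147 148 148 147]
 [ 82  80  81  84  89  97 110 130 143 146 147 148 147 147]
 [ 77  81  81  83  88  92  99 119 138 145 147 147 147 146]]
 t 16.02 tcp [ 0.5812 -0.018   0.2015] q [-0.192  0.333  1.889  0.374  0.558 -0.71 ] F [-0.76 -0.28 -1.13] M [-0.127  0.365  0.035] op 0.327
```

View pics/s6.png

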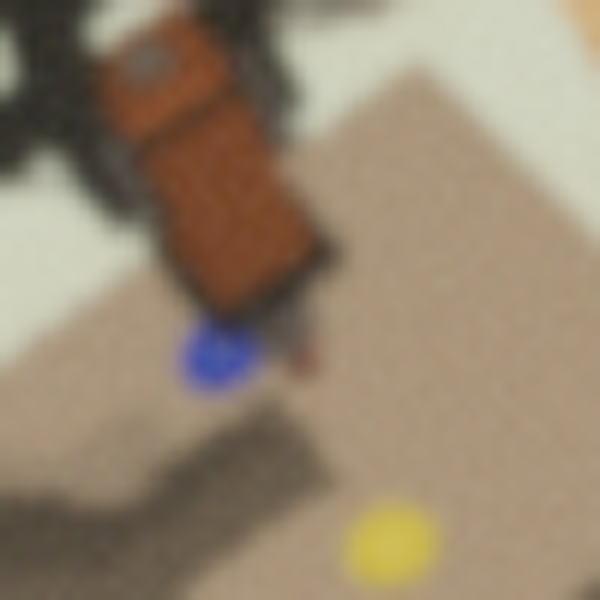

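The ball is seen at about (303.0,172.9) against a predicted (302.9,173.0), so the robot and side camera agree. I'll use the side camera's estimate of the spot and approach while watching the force.

```bash
cat >> h.py <<'E'
def favg(N=25,dt=.012):
    F=[]
    for _ in range(N): F.append(r.current_contact_force()); r.sleep(dt)
    return np.mean(F,0)
E
python3 - <<'E'
from h import *
S=np.array([.6129,.0303,.085])
r.move_linear(S+n*(L+.015),rot=ORI,vel=.08); r.sleep(.3)
F0=favg(40); print('base',F0)
for d in(.003,-.001,-.003,-.005):
    r.move_linear(S+n*(L+d),vel=.02); r.sleep(.25)
    F=favg(30); p=np.mean([r.current_tool_pos() for _ in range(8)],0)
    print('d',d,'Fn',((F-F0)@n).round(2),(F-F0).round(2),'real d mm',((p-S)@n*1000-L*1000).round(2),'lat',((p-S)-((p-S)@n)*n).round(4),'t',round(r.current_t(),2))
    if (F-F0)@n>3.2: break
im=snap('side','side7'); print(proj(im,[S]))
cv2.imwrite('pics/s7.png',cv2.resize(im['pixels'][140:200,265:325,::-1],(600,600),interpolation=cv2.INTER_CUBIC))
E
```

```text
base [-0.09781346 -0.05269096 -1.92772059]
d 0.003 Fn -0.09 [ 0.05  0.06 -0.07] real d mm 3.03 lat [ 0. -0. -0.] t 18.55
d -0.001 Fn 1.0 [ 0.01 -0.36  1.06] real d mm -0.98 lat [0. 0. 0.] t 19.4
d -0.003 Fn 1.75 [-0.11 -0.33  1.84] real d mm -2.97 lat [ 0. -0.  0.] t 20.15
d -0.005 Fn 2.23 [-0.37 -0.6   2.21] real d mm -4.96 lat [ 0. -0.  0.] t 20.9
[[296.04175504 172.15892471]]
```

View pics/s7.png

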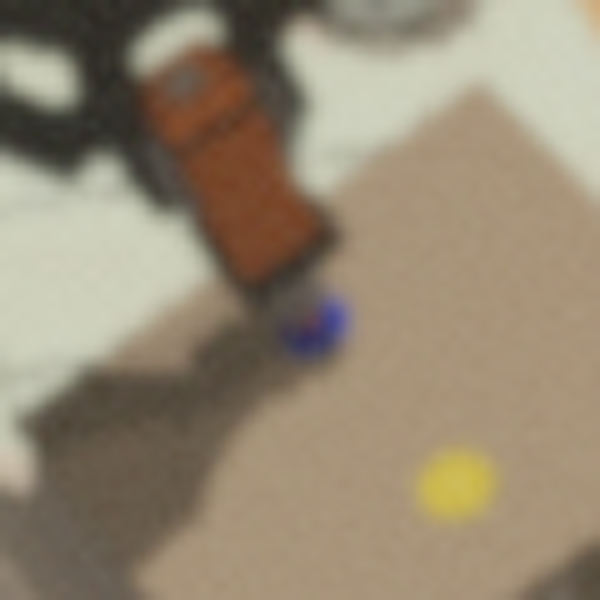

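The force follows the spring law (1.0, 1.75 and 2.2 N at 1, 3 and 5 mm). In the crop the red nose is at (308,322), in the middle of the blue spot (about (313,324)). Last, I'll check that the probe is square by overlaying the predicted outline, and confirm that it's steady.

```bash
python3 - <<'E'
from h import *
S=np.array([.6129,.0303,.085])
im=snap('side','side8'); t=snap('top','top8'); M=R.from_quat(r.current_ee_rot()).as_matrix(); p=np.array(r.current_tool_pos())
print('axis err',np.degrees(np.arccos(-M[:,2]@n)),'gripper',r.current_opening())
tip=p+M[:,2]*L
V=lambda h,w:[tip-M[:,2]*h+M[:,0]*a*w+M[:,1]*b*w for a,b in((1,1),(1,-1),(-1,-1),(-1,1))]
s=10; I=cv2.resize(im['pixels'][130:190,260:320,::-1],(600,600),interpolation=cv2.INTER_CUBIC)
J=lambda P:((proj(im,P)-[260,130]+.5)*s).astype(int)
for h,w,c in((.122,.014,(0,255,0)),(.051,.014,(0,255,0)),(.0485,.018,(255,255,0))): cv2.polylines(I,[J(V(h,w))],True,c,1)
a=J([tip,tip-M[:,2]*.122]); cv2.line(I,a[0].tolist(),a[1].tolist(),(255,255,255),1)
cv2.imwrite('pics/s8.png',I)
cv2.imwrite('pics/t8.png',cv2.resize(t['pixels'][:,:,::-1],(800,600)))
F=favg(40); print('Fn',((F-np.array([-.10,-.10,-1.8]))@n).round(2)); st()
print(np.abs(r.current_qvel()).max())
E
```

```text
axis err 0.003497504036802425 gripper 0.3238865210246645
Fn 2.32
 t 21.38 tcp [0.5728 0.0186 0.1746] q [-0.119  0.358  1.936  0.374  0.47  -0.657] F [-0.26 -0.79  0.4 ] M [-0.126  0.196 -0.007] op 0.323
0.001538808621556557
```

View pics/s8.png

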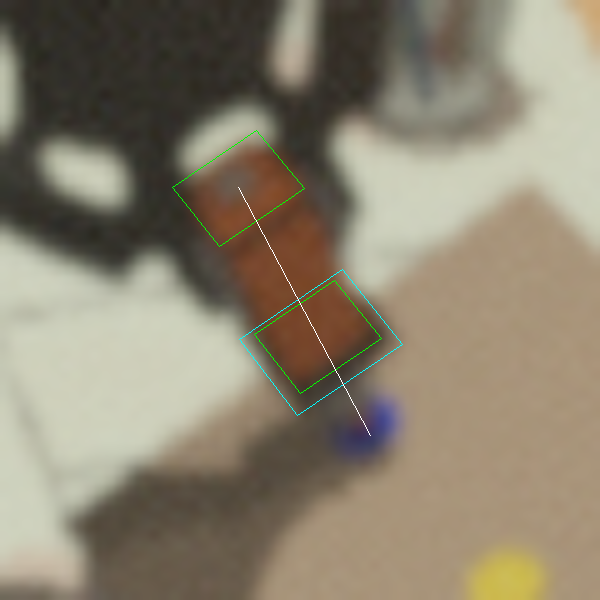

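View pics/t8.png

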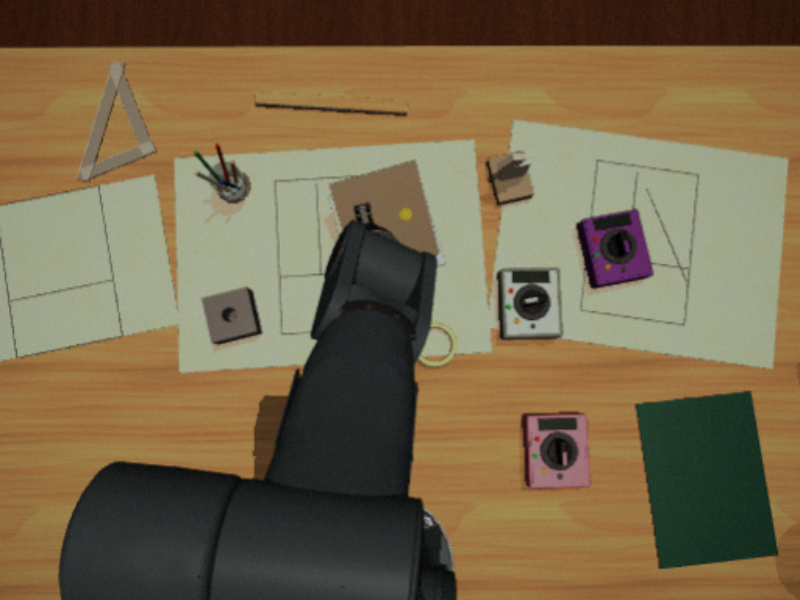

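The top view shows the knob still on green, the tape, form, tumbler and boxes undisturbed, and the stand empty. The predicted outline doesn't quite match the upper grip, so I'll check the probe's tilt from depth in the tool frame.

```bash
python3 - <<'E'
from h import *
Ws=[];
M=R.from_quat(r.current_ee_rot()).as_matrix(); p=np.mean([r.current_tool_pos() for _ in range(5)],0)
Q=[]
for i in range(3):
    im=snap('side',f'side9_{i}'); W=world(im); hsv=cv2.cvtColor(im['pixels'],cv2.COLOR_RGB2HSV).astype(int)
    m=(hsv[...,0]<14)&(hsv[...,1]>120)&(im['depth']>0); m[:130]=0;m[190:]=0;m[:,:260]=0;m[:,320:]=0
    Q.append((W[m]-p)@M)   # tool coords
Q=np.vstack(Q); print(len(Q),Q.mean(0),np.percentile(Q,[2,50,98],axis=0).round(4).tolist())
# camera dir in tool frame
T=np.linalg.inv(im['camera_from_world']); print('cam dir',((T[:3,3]-p)@M/np.linalg.norm(T[:3,3]-p)).round(2), 'z down in tool',(np.array([0,0,-1])@M).round(2))
np.save('pics/Q.npy',Q)
# side face: bin by z
for axn,i in(('x',0),('y',1)):
    for lo in np.arange(-.025,.05,.01):
        s=Q[(Q[:,2]>lo)&(Q[:,2]<lo+.01)]
        if len(s)>5: print(axn,lo.round(3),len(s),np.percentile(s[:,i],[5,25,50,75,95]).round(4))
E
```

```text
596 [-0.01020928 -0.00043363  0.00940788] [[-0.0153, -0.0134, -0.0202], [-0.0114, -0.0006, 0.0069], [0.0037, 0.0132, 0.0506]]
cam dir [-0.67 -0.09 -0.74] z down in tool [-0.02 -0.42  0.91]
x -0.025 132 [-0.0135 -0.0099 -0.006  -0.0017  0.0046]
x -0.015 81 [-0.0151 -0.0127 -0.0119 -0.0102  0.0006]
x -0.005 71 [-0.0147 -0.0131 -0.0122 -0.0109 -0.0094]
x 0.005 63 [-0.0149 -0.0133 -0.0121 -0.011  -0.0096]
x 0.015 64 [-0.0145 -0.0129 -0.0121 -0.0111 -0.0095]
x 0.025 61 [-0.0144 -0.0128 -0.0114 -0.0106 -0.0086]
x 0.035 72 [-0.0141 -0.0132 -0.0114 -0.0106 -0.0093]
x 0.045 46 [-0.014  -0.0125 -0.0114 -0.0102 -0.0085]
y -0.025 132 [-0.0121 -0.0074  0.0014  0.0082  0.0131]
y -0.015 81 [-0.0121 -0.0073  0.0001  0.0073  0.0114]
y -0.005 71 [-0.0116 -0.0054 -0.0002  0.0066  0.0126]
y 0.005 63 [-0.0114 -0.0065  0.0005  0.0068  0.0112]
y 0.015 64 [-0.0125 -0.0086 -0.0019  0.0033  0.0084]
y 0.025 61 [-0.0135 -0.0087 -0.0021  0.0042  0.0094]
y 0.035 72 [-0.0128 -0.0069 -0.0003  0.0067  0.012 ]
y 0.045 46 [-0.0126 -0.008  -0.0015  0.0053  0.0106]
```

```bash
python3 - <<'E'
from h import *
F=favg(30); print('Fn',((F-np.array([-.10,-.10,-1.8]))@n).round(2)); st('final')
r.hand_in()
E
```

```text
Fn 2.52
final t 21.78 tcp [0.5728 0.0186 0.1746] q [-0.119  0.358  1.936  0.374  0.47  -0.657] F [-0.36 -0.04  0.02] M [-0.204  0.115 -0.085] op 0.321
the job is handed in; nothing more can be done
```

I turned the selector to the green dot, then took the probe from its stand and pressed its nose on the blue spot. I handed in at 21.8 s, still holding it there; no verdict is reported.

**Selector:** it measures about 1.40 rad in both cameras, and its pointer line aims at the green dot.

**Position on the spot:** the nose is within an estimated 1–2 mm of the centre. The two cameras disagreed by about 2.5 mm on where the spot is. I used the side camera because its view of the nose matched the robot's position to about 0.2 px.

**Squareness:** the tool axis is within 0.01° of the roof normal I measured. Depth readings put the probe's tilt in the jaws at about 1°, though its sideways tilt is noisier and could be up to 2°. The predicted outline of the probe's grip sat about 1.5 px off the picture at its top, which I did not fully explain. The depth readings also put one grip face about 2 mm off, which is within the camera calibration.

**Push:** I advanced the probe 5 mm past the predicted contact point. The force there averaged 2.2–2.5 N, against 2.5 N expected half-way in, so the nose is in by roughly 4.3–5 mm.

**Other objects:** in the last top view the tumbler, tape roll and form had not moved. The arm covered the eraser in that view, so I did not confirm it.

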